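# Find the rocking tub lid and hold it home

### The job

One of the four small lidded parts tubs is not properly shut. Press lightly on one end of each lid in turn until you find the one that rocks, then press that lid firmly in its middle until it is level and fully home, and finish while still holding it down there with the fingertips so that it can be taped. Do not ram the lids, lift nothing, and leave the loose things around the tubs where they lie.

Things in the scene. Friction and masses are not known exactly. Their poses are not given: they have to be found in the camera images.
- lid_1: tub lid 1 of four identical ones: light grey plate 120 (x) by 90 (y) by 4 mm with a 12 mm skirt, a green stripe across it near each end (45 mm from the middle) and a round grey mark, 28 mm, in the middle. Origin: centre of the flat top; x along its length, z up. Tubs differ in height (tops 70 to 94 mm above the table), so height does not tell if a lid is home
- lid_2: tub lid 2, same size, look, origin and axes as lid_1. Any of the four lids may be the unseated one. A lid that is home rests on the stiff insert in its tub and gives under 1 mm. The unseated one starts level, 5 to 6 mm too high. All lids are captive on their tubs and cannot be taken off
- lid_3: tub lid 3, same size, look, origin and axes as lid_1. The unseated lid rocks about its own y axis through the middle: pressed on the stripe at either end, that end sinks about 4 to 5 mm against only about 2 to 3 N and springs back when let go; it does not rock along y
- lid_4: tub lid 4, same size, look, origin and axes as lid_1. The unseated lid, pressed on its middle mark, resists with about 10 N, then slides down 5 to 6 mm, stops firmly and stays; pressing an end alone does not seat it
- handset: black handheld meter with keypad, 150 x 52 x 22 mm, loose; origin at the centre of its underside. Not part of the job
- charger: white plug-in charger with two pins, 45 x 45 x 28 mm, loose; origin at the centre of its underside. Not part of the job
- phone: black phone, 146 x 70 x 9 mm, loose; origin at the centre of its underside. Not part of the job
- carton: small cardboard box, 90 x 70 x 50 mm, loose; origin at the centre of its underside. Not part of the job
- battery: red battery pack, 70 x 45 x 22 mm, loose; origin at the centre of its underside. Not part of the job
- mouse: grey computer mouse, 100 x 60 x 32 mm, loose; origin at the centre of its underside. Not part of the job
- rule: folded yellow rule, 160 x 23 x 17 mm, loose; origin at the centre of its underside. Not part of the job
There are look-alikes about, which are no part of the job. What is shaped like the part that bears lid_2 but red is not meant. Leave any red look-alike of the part that bears lid_3 alone.

How it is judged (in metres and radians):
On the way, in this order (a step that is already met when the one before it is completed fails the run):
1. the unseated lid is found: one end of it is pressed so that it rocks by more than 0.045 rad (about 2 mm at the stripe) (angle between any of lid_1, lid_2, lid_3, lid_4's own z axis and vertical above 0.045 rad), for 0.05 s.
2. that lid is pressed down level, more than 4 mm below where it started (((distance of lid_1 from where it was at the start of the episode above 0.004 m and angle between lid_1's own z axis and vertical below 0.04 rad) or (distance of lid_2 from where it was at the start of the episode above 0.004 m and angle between lid_2's own z axis and vertical below 0.04 rad) or (distance of lid_3 from where it was at the start of the episode above 0.004 m and angle between lid_3's own z axis and vertical below 0.04 rad) or (distance of lid_4 from where it was at the start of the episode above 0.004 m and angle between lid_4's own z axis and vertical below 0.04 rad))), for 0.2 s.
At the end, for the whole second after the job is handed in: The lid that rocked is home (more than 4 mm lower than at the start, level within 0.04 rad) and the fingers still press on it with 2 to 30 N; the loose things lie within 20 mm of where they were (((distance of lid_1 from where it was at the start of the episode above 0.004 m and angle between lid_1's own z axis and vertical below 0.04 rad and contact force between the fingers and lid_1 between 2 and 30 N) or (distance of lid_2 from where it was at the start of the episode above 0.004 m and angle between lid_2's own z axis and vertical below 0.04 rad and contact force between the fingers and lid_2 between 2 and 30 N) or (distance of lid_3 from where it was at the start of the episode above 0.004 m and angle between lid_3's own z axis and vertical below 0.04 rad and contact force between the fingers and lid_3 between 2 and 30 N) or (distance of lid_4 from where it was at the start of the episode above 0.004 m and angle between lid_4's own z axis and vertical below 0.04 rad and contact force between the fingers and lid_4 between 2 and 30 N)) and distance of each of handset, charger, phone, carton, battery, mouse, rule from where it was at the start of the episode below 0.02 m); the arm keeps its last pose, push and grip.
It fails at once if a lid is rammed: pressed with more than 45 N (contact force between any of the fingers, the arm and lid_1 above 45 N or contact force between any of the fingers, the arm and lid_2 above 45 N or contact force between any of the fingers, the arm and lid_3 above 45 N or contact force between any of the fingers, the arm and lid_4 above 45 N).
It fails at once if a loose thing is lifted, carried or pushed more than 20 mm (distance of any of handset, charger, phone, carton, battery, mouse, rule from where it was at the start of the episode above 0.02 m).
It also fails if it takes over 48 s, if anything falls off the work surface, if the arm or the gripper's body presses on something with over 40 N, if the wrist force passes 120 N, or if a joint passes its speed limit or range.

### The arm

A 6-joint arm with a two-finger parallel gripper is mounted at the origin on the work surface. World frame = base frame: x ahead of the robot, y to its left, z up, the work surface at z = 0. Lengths are in mm, angles in rad, forces in N, time in s.
With the tool pointing down it reaches from about 375 to 975 mm from the base axis. Payload 3.8 kg.
Tool frame: the origin (TCP) lies midway between the tips of the shut fingers; the grasp point (between the pads) lies 19 mm behind it (env.hold_point_z is the distance from the TCP to the grasp point, in mm); x points along the fingers, y is the direction in which the jaws open and shut, and the axes are right-handed (so a half turn about x gives the same grasp; the last joint's range is limited). The gripper opens to 88 mm and grips with 3 to 60 N. Pads are 18 mm wide; open, the fingers measure 123 mm over their backs; the gripper's body (75 mm by 187 mm) begins 45 mm behind the grasp point.
Start: joints at [-1.268, 0.264, 1.604, -0, 1.274, -0.037], TCP at [224.971, -636.401, 208.006] pointing down, gripper open.
Joint ranges: [-2.63, 2.63], [-0.94, 2.18], [0.31, 2.57], [-1.31, 4.45], [0, 2.66], [-2.55, 2.55]. Speed limits (rad/s): [2.57, 2.57, 3.14, 3.14, 3.14, 3.14].

### API

Orientations are given as a unit quaternion [x, y, z, w].
In Python, from workcell import env, imaging gives the robot as it stands. The module is installed in compiled form; this text tells all that it offers.
- The arm moves only by the tool move_arm, never from a script. Its argument "deltas" is a list of rows, each a list of 6 numbers: the shift along the tool's x, y, z in m, then the turn, a rotation vector about the tool's x, y, z in degrees. In form: [[tx, ty, tz, rx, ry, rz], ...]. A call has 1 to 12 rows; each row shifts and turns the pose as measured when the row begins, along the tool's axes as they then stand; what a row does not reach is not made up. A row lasts 1/12 s, in which the tool goes at most 41.7 mm and 7.16 degrees, less where a joint would pass 70% of its speed; a pose out of reach is approached as far as the arm can. A call is refused whole if a number of a shift passes 0.0417 or a number of a turn 7.16, either way. A call with a gripper value outside its range is refused whole. "grip" is the finger opening in m, from 0 to 0.0881, set as the call begins (left out, the last holds). The fingers move at their own pace and stop on an object; "newtons" is the grip in N (left out, the last holds). Time passes only in rows, so rows that do not move let the fingers close. It gives the time, the measured TCP pose, the force and the opening at its end, in the units of the state.
- env.read_state(): the state, without advancing time (a new reading comes with each control period).
- imaging.grab_frame(name): name is "scene" or "top" or "wrist"; returns (picture, depth): 420x560x3 uint8, blue, green, red; 420x560 float32, mm along the optical axis (not along the pixel's ray), 0 where there is no reading.
- imaging.camera_info(name): a dict with "fx", "fy", "cx", "cy" (pixels), "camera_from_world" (4x4, takes a point from world to camera coordinates); the wrist camera has in their place "T_tool_cam" (4x4, takes a point from camera to tool coordinates, whose origin is the TCP and whose axes are the tool frame's). Camera axes: x right, y down, z forward; pixel columns grow to the right and rows downward; lengths in mm; the calibration is good to about 2 mm. A picture is of the moment at which its call begins: read the wrist's pose just before it. camera_info takes no time and is no camera call.
- env.finish_job(): hands the job in, once; it reports no verdict.
The state is a dict: "time_s": time; "joint_pos": joint angles; "qvel": joint speeds; "tau": joint torques, N m; "ee_pos": TCP position; "tcp_rot": TCP orientation; "contact_force": force on the tool from outside, world axes, zero at the start; "wrist_torque": the same for the moment, N m; "gripper_width": finger opening in mm.
Only numpy, scipy, OpenCV 4.12 (cv2) and the standard library are available. Lean on these libraries where they do the work, as an engineer would, in place of code of your own. Each camera call takes 0.05 s, during which the arm holds its last target.

## Working session

There is one attempt and no reset: what is moved stays moved. The work goes in short steps, Python scripts to look and compute and a tool call to move; the robot and the scene stay as the last step left them, time stands still between calls to the robot, and variables do not carry over. Pictures are saved under pics/ and viewed, and the job is handed in when it is done.

Besides the shell and the picture viewer there is one more tool, called after "Request:" as name(argument=value, ...), one argument or row to a line, values as JSON. move_arm: Moves the arm, as the interface text tells. Its arguments: {"type":"object","properties":{"deltas":{"type":"array"},"grip":{"type":"number"},"newtons":{"type":"number"}},"required":["deltas"]}

```bash
mkdir -p pics; ls; python3 - <<'E'
from workcell import env, imaging
import cv2, numpy as np
s=env.read_state(); print(s)
for n in ["scene","top"]:
    p,d=imaging.grab_frame(n); cv2.imwrite(f"pics/{n}0.png",p); np.save(f"{n}_d.npy",d)
    i=imaging.camera_info(n); print(n,i)
print(imaging.camera_info("wrist"))
E
```

```text
pics
{'time_s': 0.0, 'joint_pos': array([-1.26791890e+00,  2.64749909e-01,  1.60534782e+00,  1.88022533e-05,
        1.27369603e+00, -3.68575614e-02]), 'qvel': array([-0.0005242 , -0.00067912, -0.00048004,  0.00064153,  0.00101711,
       -0.00130978]), 'tau': array([-1.26069567e-04, -5.02107561e+01, -3.56881320e+01,  7.30139622e-02,
        2.95051024e-02, -1.54957625e-04]), 'ee_pos': array([ 224.73779136, -635.67537971,  206.70440182]), 'tcp_rot': array([-0.69683252, -0.12030782,  0.69702633, -0.11876347]), 'contact_force': array([ 0.65562765, -0.13449392, -0.2748185 ]), 'wrist_torque': array([ 0.00296743, -0.02250874,  0.00299483]), 'gripper_width': 87.79932545512706}
scene {'fx': 402.6685816690314, 'fy': 402.6685816690314, 'cx': 276.2228104539625, 'cy': 214.9986842314788, 'camera_from_world': array([[ 5.06334791e-01,  8.62156348e-01, -1.76496698e-02,
        -3.12823157e+02],
       [ 6.65207917e-01, -4.03529838e-01, -6.28221376e-01,
        -2.91435664e+02],
       [-5.48747216e-01,  3.06349639e-01, -7.77834425e-01,
         1.39177449e+03],
       [ 0.00000000e+00,  0.00000000e
[... 275 characters left out ...]
07485e-01, -2.43958937e-02, -8.70236809e-02,
         5.59966549e+02],
       [ 8.75062852e-02, -1.94647488e-02, -9.95973782e-01,
         1.02509563e+03],
       [ 0.00000000e+00,  0.00000000e+00,  0.00000000e+00,
         1.00000000e+00]])}
{'fx': 295.6716801634207, 'fy': 295.6716801634207, 'cx': 279.73988507371917, 'cy': 208.8640791554302, 'T_tool_cam': array([[ 5.52384297e-04, -3.22715539e-01,  9.46495840e-01,
        -1.76264334e+02],
       [ 9.99999839e-01,  5.88864721e-05, -5.63531931e-04,
         9.22424391e-01],
       [ 1.26124710e-04,  9.46496000e-01,  3.22715519e-01,
        -8.38582385e+01],
       [ 0.00000000e+00,  0.00000000e+00,  0.00000000e+00,
         1.00000000e+00]])}
```

View pics/top0.png

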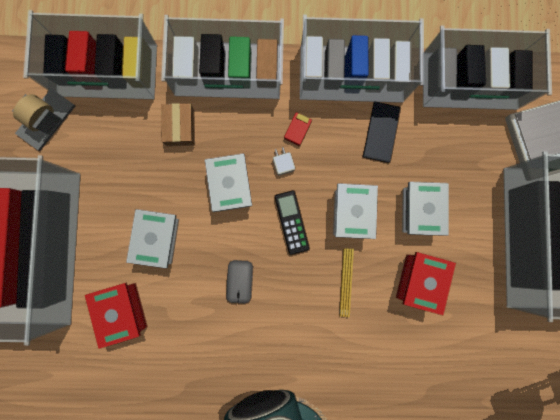

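View pics/scene0.png

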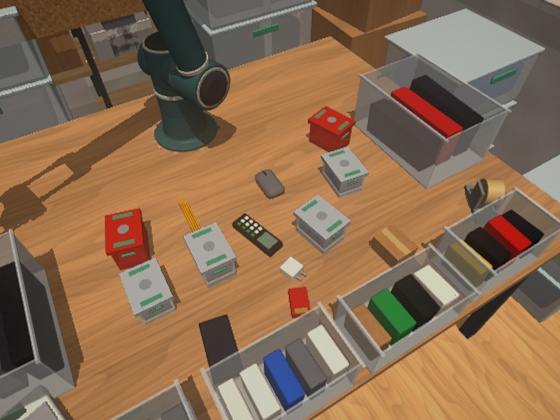

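The grey candidates in the top view are at (228,182), (150,238), (357,211) and (429,208). The red look-alikes at (111,315) and (430,284) are not meant. I'll measure the grey ones.

```bash
cat > h.py <<'E'
import numpy as np, cv2
from workcell import env, imaging
from scipy.spatial.transform import Rotation as R
def w(n,u,v,d):
    i=imaging.camera_info(n); c=np.array([(u-i['cx'])/i['fx']*d,(v-i['cy'])/i['fy']*d,d,1])
    return (np.linalg.inv(i['camera_from_world'])@c)[:3]
def cloud(n,d):
    i=imaging.camera_info(n);v,u=np.mgrid[:420,:560]
    c=np.stack([(u-i['cx'])/i['fx']*d,(v-i['cy'])/i['fy']*d,d,np.ones_like(d)],-1)
    return (c@np.linalg.inv(i['camera_from_world']).T)[...,:3]
E
python3 - <<'E'
from h import *
p=cv2.imread('pics/top0.png'); d=np.load('top_d.npy'); P=cloud('top',d)
hsv=cv2.cvtColor(p,cv2.COLOR_BGR2HSV)
for k,(u,v) in dict(A=(228,182),B=(150,238),C=(357,211),D=(429,208)).items():
    z0=np.median(P[v-6:v+7,u-6:u+7,2])
    m=(abs(P[...,2]-z0)<5); m[:, :u-40]=0;m[:,u+40:]=0;m[:v-40]=0;m[v+40:]=0
    Q=P[m]; r=cv2.minAreaRect(Q[:,:2].astype(np.float32))
    g=(hsv[...,0]>45)&(hsv[...,0]<90)&(hsv[...,1]>70)&m
    n,l,s,c=cv2.connectedComponentsWithStats(g.astype(np.uint8))
    st=[np.median(P[l==j],axis=0).round(1) for j in range(1,n) if s[j,4]>40]
    ctr=w('top',u,v,np.median(d[v-6:v+7,u-6:u+7]))
    e=np.array(st); dd=e[0]-e[-1]
    print(k,'z',z0.round(1),'mark',ctr.round(1),'rect',r,'stripes',st,np.linalg.norm(dd),'yaw',np.degrees(np.arctan2(dd[1],dd[0])))
    A=np.c_[Q[:,:2],np.ones(len(Q))]; print(np.linalg.lstsq(A,Q[:,2],rcond=None)[0][:2], [round(np.hypot(*x[:2]),0) for x in st])
for k,(u,v) in dict(hs=(292,222),ch=(284,163),ph=(382,132),box=(178,124),bat=(298,130),mouse=(239,282),rule=(347,283),redR=(430,284),redL=(111,315)).items():
    print(k,w('top',u,v,d[v,u]).round(0))
cv2.imwrite('pics/crop.png',cv2.resize(p[130:320,80:480],None,fx=2,fy=2,interpolation=cv2.INTER_CUBIC))
print(R.from_quat(env.read_state()['tcp_rot']).as_matrix().round(3))
E
```

```text
A z 85.4 mark [603.9 141.2  85.5] rect ((603.6798706054688, 141.3284454345703), (120.06809997558594, 90.08222198486328), 10.38530445098877) stripes [array([649. , 149.4,  85.9]), array([560.4, 134.1,  86.2])] 89.91184571567867 yaw 9.797565217953188
[-0.0027725   0.00149184] [np.float64(666.0), np.float64(576.0)]
B z 81.1 mark [474.3 310.8  81.1] rect ((473.6605224609375, 309.7024230957031), (91.0083999633789, 119.82835388183594), 83.55609893798828) stripes [array([519.1, 304.5,  81.2]), array([429.7, 316. ,  81.2])] 90.1366185298739 yaw -7.330009318626673
[-1.33598259e-03  5.66605611e-05] [np.float64(602.0), np.float64(533.0)]
C z 93.7 mark [ 544.9 -149.2   93.8] rect ((545.5824584960938, -148.54336547851562), (90.51104736328125, 120.17131042480469), 88.46501159667969) stripes [array([ 591.6, -148.8,   93.8]), array([ 500.6, -147.1,   93.8])] 91.0158777357006 yaw -1.0702362265878131
[-0.00266625 -0.00253022] [np.float64(610.0), np.float64(522.0)]
D z 78.2 mark [ 556.9 -316.9   78.1] rect ((556.4071655273438, -316.4037170410156), (91.2031021118164, 119.70344543457031), 89.27175903320312) stripes [array([ 602.4, -315. ,   78.1]), array([ 511.8, -318.8,   78.4])] 90.68015218337469 yaw 2.4017265420215312
[-0.00109909  0.00073643] [np.float64(680.0), np.float64(603.0)]
hs [520.  -8.  22.]
ch [661.  15.  30.]
ph [ 749. -227.    7.]
box [743. 267.  50.]
bat [744. -18.  24.]
mouse [377. 114.  29.]
rule [ 379. -141.   19.]
redR [ 387. -311.   97.]
redL [306. 383.  94.]
[[-0.001  0.333 -0.943]
 [ 0.002 -0.943 -0.333]
 [-1.    -0.002 -0.   ]]
```

View pics/crop.png

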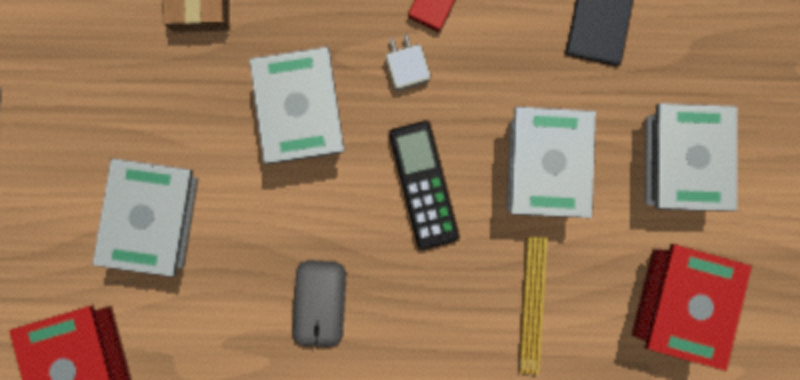

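Lid sizes (120 x 90 mm), 90 mm stripe spacing and heights of 78 to 94 mm all match the description. I'll shut the fingers, align the tool with the lids and move to hover over lid D's near stripe at (512,-319).

Request:
move_arm(
  deltas=[
    [0, 0, 0, 6.5, 0, 0],
    [0, 0, 0, 6.5, 0, 0],
    [0, 0, 0, 6.5, 0, 0],
    [0.005, -0.028, -0.026, 0, 0, 0],
    [0.005, -0.028, -0.026, 0, 0, 0],
    [0.005, -0.028, -0.026, 0, 0, 0],
    [0.005, -0.028, -0.026, 0, 0, 0],
    [0.005, -0.028, -0.026, 0, 0, 0],
    [0.005, -0.028, -0.026, 0, 0, 0],
    [0.005, -0.028, -0.026, 0, 0, 0],
    [0.005, -0.028, -0.026, 0, 0, 0],
    [0.005, -0.028, -0.026, 0, 0, 0],
  ],
  grip=0,
  newtons=20,
)

```text
time_s: 1.1
ee_pos: [464.3, -382.3, 153.6]
tcp_rot: [-0.705, 0.009, 0.709, 0.014]
contact_force: [0.0, -0.2, 0.3]
gripper_width: 10.6
```

Request:
move_arm(
  deltas=[
    [0.01, -0.022, -0.016, 0, 0, 0],
    [0.013, -0.022, -0.016, 0, 0, 0],
    [0.014, -0.018, -0.014, 0, 0, 0],
    [0.008, 0, 0, 0, 0, 0],
    [0, 0, 0, 0, 0, 0],
  ],
)

```text
time_s: 1.52
ee_pos: [517.5, -310.1, 104.2]
tcp_rot: [-0.704, 0.005, 0.71, 0.012]
contact_force: [0.0, -0.5, -0.1]
gripper_width: 0.4
```

```bash
cat > st.py <<'E'
from h import *
s=env.read_state(); M=R.from_quat(s['tcp_rot']).as_matrix()
print(s['time_s'],s['ee_pos'].round(1),s['contact_force'].round(1),s['gripper_width'].round(1)); print('y',M[:,1].round(3),'z',M[:,2].round(3))
import sys
if len(sys.argv)>3:
    print('tool delta',(M.T@(np.array(list(map(float,sys.argv[1:4])))-s['ee_pos'])).round(1))
E
python3 st.py 512 -319 90
```

```text
Traceback (most recent call last):
  File "st.py", line 3, in <module>
    print(s['time_s'],s['ee_pos'].round(1),s['contact_force'].round(1),s['gripper_width'].round(1)); print('y',M[:,1].round(3),'z',M[:,2].round(3))
                                                                       ^^^^^^^^^^^^^^^^^^^^^^^^
AttributeError: 'float' object has no attribute 'round'
```

Request:
move_arm(
  deltas=[
    [0.008, 0.009, 0.006, 0, 0, 0],
    [0.008, 0, 0, 0, 0, 0],
    [0.003, 0, 0, 0, 0, 0],
    [0.003, 0, 0, 0, 0, 0],
    [0.002, 0, 0, 0, 0, 0],
  ],
)

```text
time_s: 1.93
ee_pos: [507.8, -323.6, 78.6]
tcp_rot: [-0.704, 0.007, 0.71, 0.013]
contact_force: [0.2, 0.7, -0.1]
gripper_width: 0.6
```

```bash
sed -i "s/s\['gripper_width'\].round(1)/round(s['gripper_width'],1)/" st.py
python3 st.py 512 -319 78
```

```text
1.9333 [ 507.8 -323.6   78.6] [ 0.2  0.7 -0.1] 0.6
y [-0.027 -1.    -0.009] z [-1.     0.027  0.01 ]
tool delta [ 0.6 -4.7 -4.1]
```

Request:
move_arm(
  deltas=[
    [0.0015, -0.003, -0.002, 0, 0, 0],
    [0.0015, 0, 0, 0, 0, 0],
  ],
)

```text
time_s: 2.1
ee_pos: [509.2, -322.1, 75.6]
tcp_rot: [-0.704, 0.008, 0.71, 0.014]
contact_force: [-0.3, -0.3, -0.3]
gripper_width: 0.3
```

```bash
python3 st.py 512 -319 78
```

```text
2.1 [ 509.2 -322.1   75.6] [-0.3 -0.3 -0.3] 0.3
y [-0.03  -1.    -0.008] z [-0.999  0.03   0.009]
tool delta [-2.4 -3.2 -2.6]
```

Request:
move_arm(
  deltas=[
    [0.0015, 0, 0, 0, 0, 0],
  ],
)

```text
time_s: 2.18
ee_pos: [509.4, -322.4, 74.3]
tcp_rot: [-0.704, 0.008, 0.71, 0.014]
contact_force: [0.2, -0.7, -0.3]
gripper_width: 0.1
```

Request:
move_arm(
  deltas=[
    [0.0015, 0, 0, 0, 0, 0],
  ],
)

```text
time_s: 2.27
ee_pos: [509.5, -322.6, 73.0]
tcp_rot: [-0.704, 0.008, 0.71, 0.014]
contact_force: [-0.6, -0.1, -0.5]
gripper_width: 0.5
```

```bash
python3 - <<'E'
from h import *
p,d=imaging.grab_frame('wrist'); cv2.imwrite('pics/w1.png',p)
p,d=imaging.grab_frame('scene'); cv2.imwrite('pics/s1.png',cv2.resize(p[220:360,60:260],None,fx=4,fy=4,interpolation=cv2.INTER_CUBIC))
E
python3 st.py
```

```text
2.3667 [ 509.4 -322.4   72.7] [-0.1  0.5 -0.5] 0.8
y [-0.031 -1.    -0.008] z [-0.999  0.031  0.009]
```

View pics/w1.png

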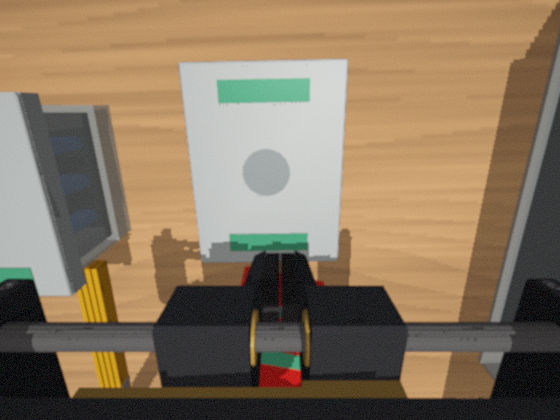

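View pics/s1.png

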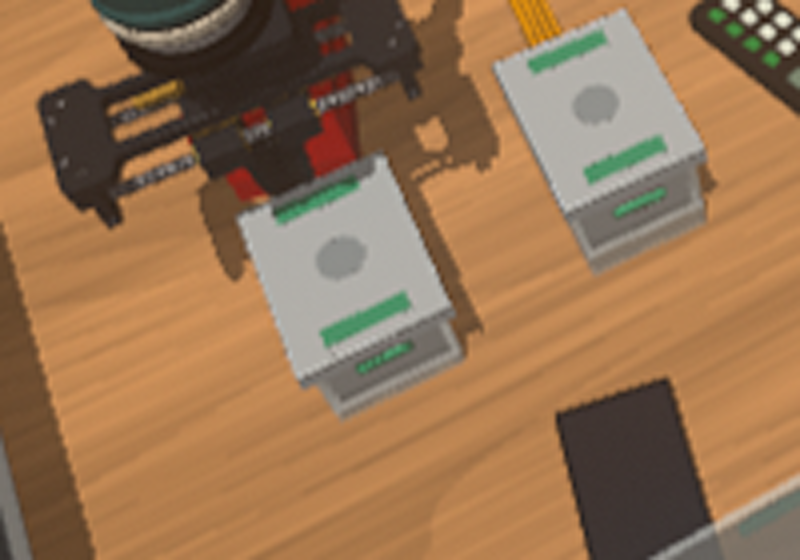

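```bash
cat >> h.py <<'E'
def wcloud(d,s):
    i=imaging.camera_info('wrist');v,u=np.mgrid[:420,:560]
    c=np.stack([(u-i['cx'])/i['fx']*d,(v-i['cy'])/i['fy']*d,d,np.ones_like(d)],-1)
    t=(c@i['T_tool_cam'].T)[...,:3]
    return t@R.from_quat(s['tcp_rot']).as_matrix().T+s['ee_pos'], t
E
python3 - <<'E'
from h import *
s=env.read_state()
i=imaging.camera_info('wrist'); c=np.linalg.inv(i['T_tool_cam'])@[0,0,0,1]; print('tcp px',i['fx']*c[0]/c[2]+i['cx'],i['fy']*c[1]/c[2]+i['cy'],c[2])
p,d=imaging.grab_frame('wrist'); W,t=wcloud(d,s)
for u,v in [(266,172),(264,90),(240,242),(300,242),(220,257),(325,257),(220,150),(320,150),(280,245),(280,252),(280,258),(280,264)]: print((u,v),W[v,u].round(1))
E
```

```text
tcp px 278.3431515088123 243.60092913480338 194.02333931626825
(266, 172) [ 558.4 -316.8   77.9]
(264, 90) [ 603.1 -317.6   75.5]
(240, 242) [ 513.6 -298.1   77.8]
(300, 242) [ 512.9 -336.3   78.4]
(220, 257) [ 502.2 -283.8   75.8]
(325, 257) [ 500.8 -352.6   76.5]
(220, 150) [ 571.7 -290.7   76.1]
(320, 150) [ 570.  -348.3   76.7]
(280, 245) [ 510.4 -323.5   76.8]
(280, 252) [ 505.7 -323.4   77.6]
(280, 258) [ 518.9 -324.   109.6]
(280, 264) [ 518.5 -324.1  115.1]
```

```bash
python3 - <<'E'
from h import *
s=env.read_state()
p,d=imaging.grab_frame('wrist'); W,t=wcloud(d,s)
cv2.imwrite('pics/w2.png',cv2.resize(p[210:310,200:360],None,fx=5,fy=5,interpolation=cv2.INTER_CUBIC))
for v in range(236,300,4): print(v,[t[v,u].round(0).tolist() for u in (258,268,280,290)])
i=imaging.camera_info('scene'); 
for P in [s['ee_pos'],s['ee_pos']+[0,0,30]]:
    c=i['camera_from_world']@np.r_[P,1]; u,v=i['fx']*c[0]/c[2]+i['cx'],i['fy']*c[1]/c[2]+i['cy']; print(u,v,(u-60)*4,(v-220)*4)
print(s['tau'].round(2),s['wrist_torque'])
E
```

```text
236 [[-5.0, -13.0, -8.0], [-176.0, 1.0, -84.0], [-4.0, 1.0, -7.0], [-3.0, 7.0, -7.0]]
240 [[-4.0, -13.0, -4.0], [-6.0, -7.0, -5.0], [-5.0, 1.0, -5.0], [-4.0, 7.0, -4.0]]
244 [[-4.0, -13.0, -2.0], [-4.0, -7.0, -2.0], [-4.0, 1.0, -1.0], [-5.0, 7.0, -2.0]]
248 [[-5.0, -13.0, 1.0], [-5.0, -7.0, 1.0], [-3.0, 1.0, 2.0], [-5.0, 7.0, 1.0]]
252 [[-5.0, -13.0, 4.0], [-4.0, -7.0, 4.0], [-3.0, 1.0, 4.0], [-3.0, 8.0, 5.0]]
256 [[-37.0, -10.0, -11.0], [-33.0, -5.0, -9.0], [-35.0, 1.0, -9.0], [-36.0, 6.0, -10.0]]
260 [[-42.0, -10.0, -11.0], [-38.0, -5.0, -9.0], [-40.0, 1.0, -10.0], [-40.0, 6.0, -10.0]]
264 [[-45.0, -10.0, -10.0], [-43.0, -5.0, -9.0], [-44.0, 1.0, -9.0], [-43.0, 6.0, -9.0]]
268 [[-49.0, -10.0, -10.0], [-48.0, -5.0, -10.0], [-47.0, 1.0, -9.0], [-47.0, 6.0, -9.0]]
272 [[-54.0, -9.0, -11.0], [-51.0, -5.0, -9.0], [-49.0, 1.0, -8.0], [-51.0, 6.0, -9.0]]
276 [[-58.0, -9.0, -11.0], [-54.0, -5.0, -9.0], [-50.0, 1.0, -6.0], [-55.0, 6.0, -9.0]]
280 [[-61.0, -9.0, -11.0], [-59.0, -4.0, -10.0], [-50.0, 1.0, -4.0], [-58.0, 6.0, -9.0]]
284 [[-64.0, -9.0, -11.0], [-61.0, -4.0, -9.0], [-50.0, 1.0, -2.0], [-61.0, 6.0, -9.0]]
288 [[-67.0, -8.0, -11.0], [-65.0, -4.0, -10.0], [-50.0, 1.0, 0.0], [-64.0, 5.0, -9.0]]
292 [[-69.0, -8.0, -11.0], [-67.0, -4.0, -9.0], [-48.0, 1.0, 4.0], [-67.0, 5.0, -9.0]]
296 [[-176.0, 1.0, -84.0], [-70.0, -4.0, -9.0], [-49.0, 1.0, 6.0], [-70.0, 5.0, -9.0]]
135.62154351246036 270.45864136714687 302.48617404984145 201.83456546858747
131.87827042134492 263.71503886739725 287.5130816853797 174.86015546958902
[-6.000e-02 -4.544e+01 -3.153e+01  5.000e-02 -1.000e-02 -0.000e+00] [0.04334812 0.02518598 0.00539751]
```

View pics/w2.png

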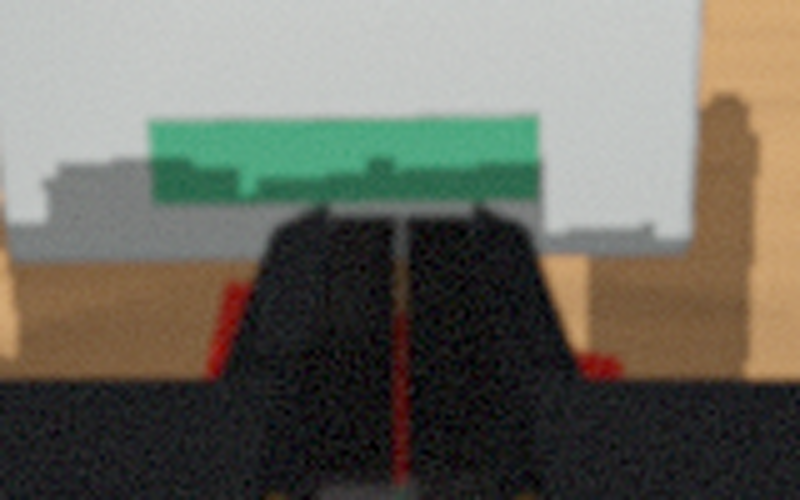

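No contact force although the TCP reads 5 mm below the lid top. Both cameras show the visible fingertips about 30 mm above the reported TCP. I'll keep descending in small steps and watch the force.

Request:
move_arm(
  deltas=[
    [0.002, -0.003, -0.003, 0, 0, 0],
    [0.002, 0, 0, 0, 0, 0],
    [0.002, 0, 0, 0, 0, 0],
  ],
)

```text
time_s: 2.72
ee_pos: [513.7, -319.4, 67.5]
tcp_rot: [-0.705, 0.008, 0.709, 0.013]
contact_force: [-0.2, 0.2, 0.4]
gripper_width: 0.5
```

```bash
python3 st.py 512 -319 78; python3 -c "
from workcell import env; print(env.hold_point_z)"
```

```text
2.7167 [ 513.7 -319.4   67.5] [-0.2  0.2  0.4] 0.5
y [-0.03  -1.    -0.007] z [-1.     0.03   0.007]
tool delta [-10.5  -0.4   1.8]
18.700000000000003
```

Request:
move_arm(
  deltas=[
    [0.003, 0, 0.001, 0, 0, 0],
    [0.003, 0, 0, 0, 0, 0],
    [0.002, 0, 0, 0, 0, 0],
    [0.002, 0, 0, 0, 0, 0],
  ],
)

```text
time_s: 3.05
ee_pos: [512.6, -318.8, 56.2]
tcp_rot: [-0.705, 0.008, 0.709, 0.013]
contact_force: [0.5, -0.6, 0.8]
gripper_width: 0.5
```

```bash
python3 - <<'E'
from h import *
s=env.read_state()
p,d=imaging.grab_frame('wrist'); W,t=wcloud(d,s)
cv2.imwrite('pics/w3.png',cv2.resize(p[160:310,180:380],None,fx=4,fy=4,interpolation=cv2.INTER_CUBIC))
p,d=imaging.grab_frame('scene'); cv2.imwrite('pics/s3.png',cv2.resize(p[220:360,60:260],None,fx=4,fy=4,interpolation=cv2.INTER_CUBIC))
E
```

```text
(no output)
```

View pics/w3.png

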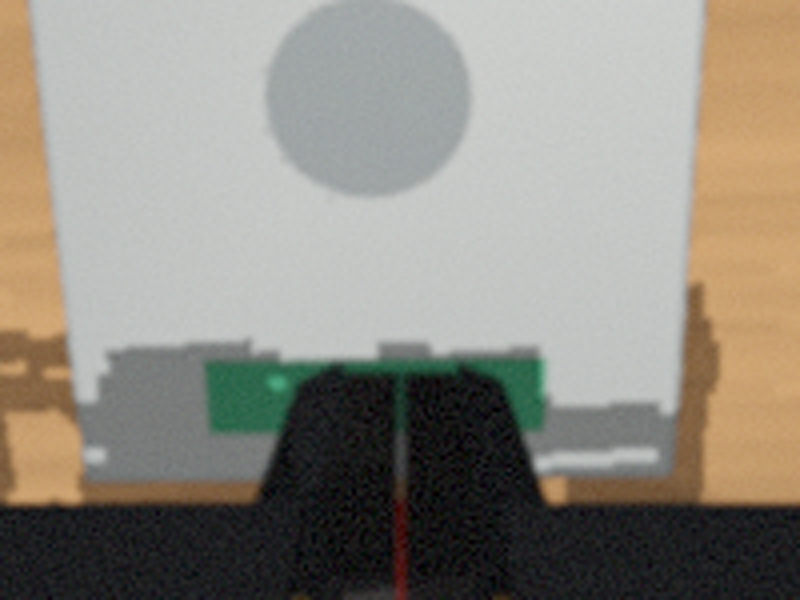

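View pics/s3.png

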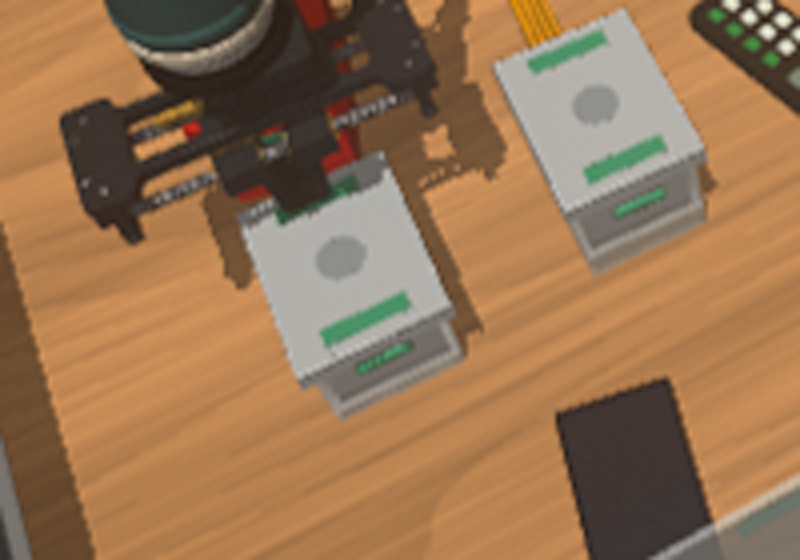

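Request:
move_arm(
  deltas=[
    [0.003, 0, 0, 0, 0, 0],
    [0.002, 0, 0, 0, 0, 0],
  ],
)

```text
time_s: 3.32
ee_pos: [512.5, -318.9, 50.9]
tcp_rot: [-0.705, 0.008, 0.71, 0.013]
contact_force: [-0.2, 0.5, 0.9]
gripper_width: 0.6
```

Request:
move_arm(
  deltas=[
    [0.0015, 0, 0, 0, 0, 0],
    [0.0015, 0, 0, 0, 0, 0],
  ],
)

```text
time_s: 3.48
ee_pos: [512.5, -318.9, 47.6]
tcp_rot: [-0.705, 0.008, 0.709, 0.013]
contact_force: [0.5, 0.1, 0.5]
gripper_width: 1.0
```

Request:
move_arm(
  deltas=[
    [0.0015, 0, 0, 0, 0, 0],
  ],
)

```text
time_s: 3.57
ee_pos: [512.5, -318.9, 46.8]
tcp_rot: [-0.705, 0.008, 0.71, 0.013]
contact_force: [-4.5, 3.7, 15.1]
gripper_width: 0.6
```

Request:
move_arm(
  deltas=[
    [0.0015, 0, 0, 0, 0, 0],
  ],
)

```text
time_s: 3.65
ee_pos: [512.5, -319.0, 46.8]
tcp_rot: [-0.704, 0.008, 0.71, 0.013]
contact_force: [-5.3, 3.5, 13.4]
gripper_width: 0.1
```

Contact at TCP z 46.8 with 15 N and less than 1 mm of give, so lid D is home. This also shows the real tip is about 31 mm above the reported TCP. Next is lid C at its near stripe, where I expect contact at TCP z of about 62.6.

Request:
move_arm(
  deltas=[
    [-0.018, 0, 0, 0, 0, 0],
    [-0.018, 0, 0, 0, 0, 0],
    [0, -0.025, 0.003, 0, 0, 0],
    [0, -0.03, 0.003, 0, 0, 0],
    [0, -0.03, 0.003, 0, 0, 0],
    [0, -0.03, 0.003, 0, 0, 0],
    [0, -0.025, 0.003, 0, 0, 0],
    [0, -0.01, 0, 0, 0, 0],
    [0, -0.005, 0, 0, 0, 0],
  ],
)

```text
time_s: 4.4
ee_pos: [503.8, -161.7, 87.4]
tcp_rot: [-0.706, 0.011, 0.708, 0.014]
contact_force: [0.5, 0.8, 0.6]
gripper_width: 0.4
```

```bash
python3 st.py 501 -147.5 67
```

```text
4.4 [ 503.8 -161.7   87.4] [0.5 0.8 0.6] 0.4
y [-0.035 -0.999 -0.004] z [-0.999  0.035  0.002]
tool delta [ 20.5 -14.    3.3]
```

Request:
move_arm(
  deltas=[
    [0.006, -0.01, 0.003, 0, 0, 0],
    [0.006, -0.003, 0, 0, 0, 0],
    [0.004, 0, 0, 0, 0, 0],
    [0.002, 0, 0, 0, 0, 0],
  ],
)

```text
time_s: 4.73
ee_pos: [502.4, -148.9, 68.5]
tcp_rot: [-0.707, 0.011, 0.707, 0.013]
contact_force: [0.1, 0.4, -0.3]
gripper_width: 0.5
```

```bash
python3 st.py 501 -147.5 63
```

```text
4.7333 [ 502.4 -148.9   68.5] [ 0.1  0.4 -0.3] 0.5
y [-0.034 -0.999 -0.003] z [-0.999  0.034  0.   ]
tool delta [ 5.5 -1.4  1.5]
```

Request:
move_arm(
  deltas=[
    [0.002, 0, 0, 0, 0, 0],
    [0.0015, 0, 0, 0, 0, 0],
  ],
)

```text
time_s: 4.9
ee_pos: [502.1, -150.2, 63.6]
tcp_rot: [-0.706, 0.012, 0.708, 0.013]
contact_force: [-0.2, 0.3, 0.3]
gripper_width: 0.3
```

Request:
move_arm(
  deltas=[
    [0.001, 0, 0, 0, 0, 0],
  ],
)

```text
time_s: 4.98
ee_pos: [501.9, -150.7, 62.1]
tcp_rot: [-0.706, 0.012, 0.708, 0.014]
contact_force: [-0.0, 0.5, 0.5]
gripper_width: 0.2
```

Request:
move_arm(
  deltas=[
    [0.001, 0, 0, 0, 0, 0],
  ],
)

```text
time_s: 5.07
ee_pos: [502.0, -151.1, 60.9]
tcp_rot: [-0.706, 0.012, 0.708, 0.014]
contact_force: [0.6, 1.6, 0.9]
gripper_width: 0.5
```

Request:
move_arm(
  deltas=[
    [0.001, 0, 0, 0, 0, 0],
  ],
)

```text
time_s: 5.15
ee_pos: [502.1, -151.3, 59.9]
tcp_rot: [-0.706, 0.012, 0.708, 0.014]
contact_force: [-0.1, 1.3, 2.7]
gripper_width: 0.8
```

Request:
move_arm(
  deltas=[
    [0.001, 0, 0, 0, 0, 0],
  ],
)

```text
time_s: 5.23
ee_pos: [502.2, -151.4, 59.1]
tcp_rot: [-0.706, 0.012, 0.708, 0.015]
contact_force: [-0.2, 0.7, 2.8]
gripper_width: 0.7
```

Request:
move_arm(
  deltas=[
    [0.001, 0, 0, 0, 0, 0],
  ],
)

```text
time_s: 5.32
ee_pos: [502.3, -151.3, 58.3]
tcp_rot: [-0.706, 0.012, 0.708, 0.015]
contact_force: [-2.1, 1.9, 6.3]
gripper_width: 0.4
```

Request:
move_arm(
  deltas=[
    [0.001, 0, 0, 0, 0, 0],
  ],
)

```text
time_s: 5.4
ee_pos: [502.3, -151.3, 58.2]
tcp_rot: [-0.706, 0.012, 0.708, 0.015]
contact_force: [-4.4, 3.5, 11.8]
gripper_width: 0.7
```

Request:
move_arm(
  deltas=[
    [0.0005, 0, 0, 0, 0, 0],
  ],
)

```text
time_s: 5.48
ee_pos: [502.3, -151.3, 58.5]
tcp_rot: [-0.706, 0.012, 0.708, 0.015]
contact_force: [-1.8, 2.7, 3.9]
gripper_width: 0.4
```

```bash
python3 - <<'E'
from h import *
s=env.read_state()
p,d=imaging.grab_frame('wrist'); W,t=wcloud(d,s)
cv2.imwrite('pics/w4.png',p)
z=W[...,2]; m=(abs(z-93)<9)&(W[...,0]>515)&(W[...,0]<600)&(abs(W[...,1]+148)<40)
Q=W[m]; A=np.c_[Q[:,:2]-[546,-148],np.ones(len(Q))]; print(len(Q),np.linalg.lstsq(A,Q[:,2],rcond=None)[0])
print(s['ee_pos'],s['contact_force'])
E
```

```text
28806 [ 1.09474673e-01 -2.83376956e-03  9.22940459e+01]
[ 502.32929155 -151.3248925    58.45582095] [-1.79776737  2.7410469   3.90959829]
```

View pics/w4.png

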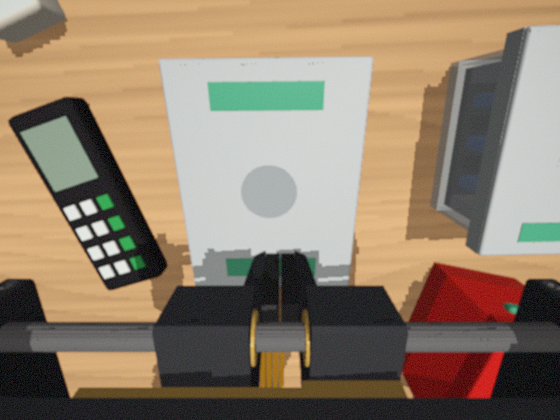

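Lid C is tilted about 0.11 rad under 3 N and then hits a stop, so C is the one that rocks. Next I lift off and move to its middle mark at (545,-149).

Request:
move_arm(
  deltas=[
    [-0.012, 0, 0, 0, 0, 0],
    [-0.008, 0, 0, 0, 0, 0],
    [0, -0.002, -0.015, 0, 0, 0],
    [0, 0, -0.015, 0, 0, 0],
    [0, 0, -0.008, 0, 0, 0],
    [0, 0, 0, 0, 0, 0],
  ],
)

```text
time_s: 6.03
ee_pos: [541.8, -151.9, 79.6]
tcp_rot: [-0.707, 0.013, 0.707, 0.014]
contact_force: [-0.1, -0.3, -0.3]
gripper_width: 0.2
```

```bash
python3 st.py 545.5 -149 64;  python3 - <<'E'
from h import *
s=env.read_state()
p,d=imaging.grab_frame('wrist'); W,t=wcloud(d,s)
cv2.imwrite('pics/w5.png',p)
for u,v in ((269,191),): pass
g=cv2.cvtColor(p,cv2.COLOR_BGR2HSV); G=(g[...,0]>60)&(g[...,0]<90)&(g[...,1]>70)&(abs(W[...,2]-93)<8)
n,l,st,c=cv2.connectedComponentsWithStats(G.astype(np.uint8))
for j in range(1,n):
    if st[j,4]>100: print(c[j],st[j,4],np.median(W[l==j],axis=0).round(1))
E
```

```text
6.0333 [ 541.8 -151.9   79.6] [-0.1 -0.3 -0.3] 0.2
y [-0.038 -0.999 -0.001] z [-0.999  0.038  0.   ]
tool delta [15.6 -3.  -3.6]
[270.31693029 172.25483304] 1707 [ 592.1 -149.3   92.8]
```

View pics/w5.png

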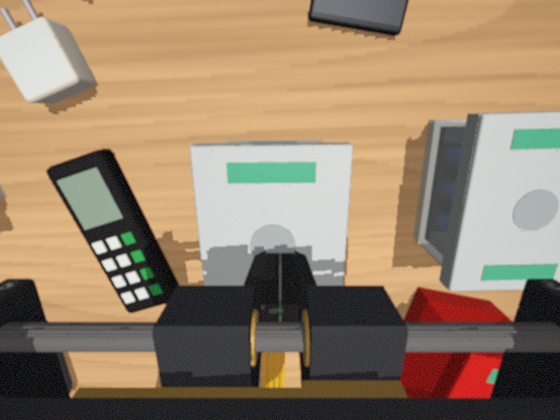

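Request:
move_arm(
  deltas=[
    [0.005, -0.003, -0.004, 0, 0, 0],
    [0.004, 0, 0, 0, 0, 0],
    [0.003, 0, 0, 0, 0, 0],
    [0.001, 0, 0, 0, 0, 0],
  ],
)

```text
time_s: 6.42
ee_pos: [543.2, -148.4, 64.3]
tcp_rot: [-0.706, 0.013, 0.708, 0.014]
contact_force: [0.0, -0.1, 0.4]
gripper_width: 0.3
```

```bash
python3 st.py 546 -149 62.5
```

```text
6.4167 [ 543.2 -148.4   64.3] [ 0.  -0.1  0.4] 0.3
y [-0.038 -0.999 -0.002] z [-0.999  0.038  0.004]
tool delta [ 1.8  0.5 -2.8]
```

Request:
move_arm(
  deltas=[
    [0, 0, -0.003, 0, 0, 0],
    [0.001, 0, 0, 0, 0, 0],
  ],
)

```text
time_s: 6.58
ee_pos: [545.3, -148.2, 62.3]
tcp_rot: [-0.705, 0.013, 0.709, 0.014]
contact_force: [2.3, -0.5, 9.0]
gripper_width: 0.5
```

Request:
move_arm(
  deltas=[
    [0.001, 0, 0, 0, 0, 0],
    [0.001, 0, 0, 0, 0, 0],
  ],
)

```text
time_s: 6.75
ee_pos: [545.3, -148.2, 62.1]
tcp_rot: [-0.705, 0.013, 0.709, 0.014]
contact_force: [-4.0, 0.4, 7.1]
gripper_width: 0.5
```

Request:
move_arm(
  deltas=[
    [0.0015, 0, 0, 0, 0, 0],
  ],
)

```text
time_s: 6.83
ee_pos: [545.4, -148.3, 62.0]
tcp_rot: [-0.705, 0.013, 0.709, 0.014]
contact_force: [-4.4, 2.3, 8.7]
gripper_width: 0.4
```

Request:
move_arm(
  deltas=[
    [0.0015, 0, 0, 0, 0, 0],
  ],
)

```text
time_s: 6.92
ee_pos: [545.3, -148.3, 61.9]
tcp_rot: [-0.705, 0.013, 0.709, 0.014]
contact_force: [-3.2, 0.1, 9.0]
gripper_width: 0.8
```

Request:
move_arm(
  deltas=[
    [0.0015, 0, 0, 0, 0, 0],
  ],
)

```text
time_s: 7.0
ee_pos: [545.3, -148.3, 61.9]
tcp_rot: [-0.705, 0.012, 0.709, 0.014]
contact_force: [-3.8, 1.8, 9.8]
gripper_width: 0.3
```

Request:
move_arm(
  deltas=[
    [0.002, 0, 0, 0, 0, 0],
    [0.002, 0, 0, 0, 0, 0],
  ],
)

```text
time_s: 7.17
ee_pos: [545.4, -148.3, 61.1]
tcp_rot: [-0.705, 0.012, 0.709, 0.014]
contact_force: [-3.9, 1.2, 8.9]
gripper_width: 0.6
```

Request:
move_arm(
  deltas=[
    [0.0022, 0, 0, 0, 0, 0],
    [0.0022, 0, 0, 0, 0, 0],
  ],
)

```text
time_s: 7.33
ee_pos: [545.3, -148.3, 59.9]
tcp_rot: [-0.705, 0.012, 0.709, 0.015]
contact_force: [-4.3, 1.5, 9.3]
gripper_width: 0.6
```

Request:
move_arm(
  deltas=[
    [0.0022, 0, 0, 0, 0, 0],
    [0.0018, 0, 0, 0, 0, 0],
  ],
)

```text
time_s: 7.5
ee_pos: [545.3, -148.2, 59.0]
tcp_rot: [-0.705, 0.012, 0.709, 0.015]
contact_force: [-4.5, 1.1, 8.9]
gripper_width: 0.2
```

Sliding down at about 10 N, as described. Continuing.

Request:
move_arm(
  deltas=[
    [0.0022, 0, 0, 0, 0, 0],
    [0.002, 0, 0, 0, 0, 0],
    [0.002, 0, 0, 0, 0, 0],
  ],
)

```text
time_s: 7.75
ee_pos: [545.4, -148.2, 57.6]
tcp_rot: [-0.705, 0.012, 0.709, 0.015]
contact_force: [-4.4, 2.3, 9.3]
gripper_width: 0.1
```

Request:
move_arm(
  deltas=[
    [0.002, 0, 0, 0, 0, 0],
    [0.002, 0, 0, 0, 0, 0],
  ],
)

```text
time_s: 7.92
ee_pos: [545.4, -148.3, 57.1]
tcp_rot: [-0.705, 0.012, 0.709, 0.015]
contact_force: [-6.2, 2.6, 13.7]
gripper_width: 0.4
```

Request:
move_arm(
  deltas=[
    [0.002, 0, 0, 0, 0, 0],
  ],
)

```text
time_s: 8.0
ee_pos: [545.4, -148.3, 57.1]
tcp_rot: [-0.705, 0.012, 0.709, 0.015]
contact_force: [-5.8, 1.0, 13.7]
gripper_width: 0.6
```

Request:
move_arm(
  deltas=[
    [0.002, 0, 0, 0, 0, 0],
  ],
)

```text
time_s: 8.08
ee_pos: [545.3, -148.2, 57.1]
tcp_rot: [-0.705, 0.012, 0.709, 0.015]
contact_force: [-5.9, 1.6, 11.6]
gripper_width: 0.3
```

The lid stopped firmly after about 5.1 mm. I'll give one slightly firmer push to confirm, then check it is level.

Request:
move_arm(
  deltas=[
    [0.003, 0, 0, 0, 0, 0],
    [0.002, 0, 0, 0, 0, 0],
    [0.002, 0, 0, 0, 0, 0],
  ],
)

```text
time_s: 8.33
ee_pos: [545.4, -148.3, 57.1]
tcp_rot: [-0.705, 0.012, 0.709, 0.015]
contact_force: [-4.3, 0.8, 9.8]
gripper_width: 0.1
```

```bash
python3 - <<'E'
from h import *
s=env.read_state(); print(s['ee_pos'],s['contact_force'])
p,d=imaging.grab_frame('wrist'); W,t=wcloud(d,s); cv2.imwrite('pics/w6.png',p)
z=W[...,2]; m=(abs(z-88)<7)&(W[...,0]>556)&(W[...,0]<602)&(abs(W[...,1]+148)<40)
Q=W[m]; A=np.c_[Q[:,:2]-[546,-148],np.ones(len(Q))]; print(len(Q),np.linalg.lstsq(A,Q[:,2],rcond=None)[0])
p,d=imaging.grab_frame('top'); cv2.imwrite('pics/top6.png',p); P=cloud('top',d)
m=(abs(P[...,2]-90)<8)&(abs(P[...,0]-546)<65)&(abs(P[...,1]+148)<45)
Q=P[m];A=np.c_[Q[:,:2]-[546,-148],np.ones(len(Q))]; print(len(Q),np.linalg.lstsq(A,Q[:,2],rcond=None)[0], np.median(Q[:,2]))
p,d=imaging.grab_frame('scene'); cv2.imwrite('pics/s6.png',p)
for _ in range(2):
    s=env.read_state(); print(s['time_s'],s['ee_pos'].round(1),s['contact_force'].round(1))
    imaging.grab_frame('scene')
E
```

```text
[ 545.38329654 -148.25142661   57.11875364] [-4.31990079  0.75818648  9.79314891]
12725 [1.76377432e-03 5.19210947e-04 8.70584165e+01]
637 [ 2.62538636e-03 -7.67378468e-03  8.80481973e+01] 87.9377023600781
8.4833 [ 545.4 -148.3   57.1] [-4.6  2.4 11.6]
8.5333 [ 545.4 -148.2   57.1] [-4.6  1.1 11.3]
```

View pics/top6.png

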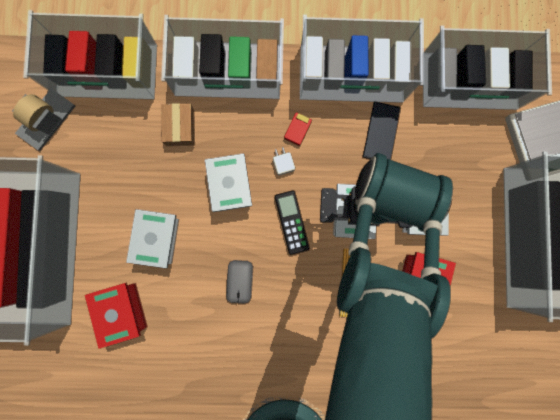

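View pics/s6.png

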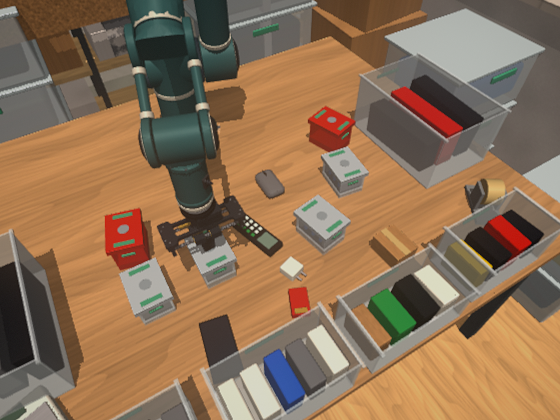

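The lid is level with slope under 0.01 rad, 5 to 6 mm lower than at the start, and held steadily at about 11 N. All the loose things are where they were. Handing in.

```bash
python3 - <<'E'
from h import *
env.finish_job(); s=env.read_state(); print(s['time_s'],s['ee_pos'].round(1),s['contact_force'].round(1))
E
```

```text
the job is handed in; nothing more can be done
the job is handed in; nothing more can be done
```

The unseated lid was the grey one at about (545, −149) mm. It is now pressed home and level, and I handed the job in with the shut fingertips still holding it down on its middle mark.

- **Finding it:** I pressed two lids. The one at (557, −317) gave less than 1 mm under about 15 N, so it was home. The one at (545, −149) rocked to about 0.11 rad under about 3 N at its near stripe, so I did not press the other two grey lids. I left the red look-alikes alone.
- **Seating it:** Pressed on its mark, it slid at about 9–10 N and then stopped firmly. It went down 5.1 mm by the arm reading and about 6 mm by the top camera.
- **Last checks:** The lid's slope was under 0.01 rad. The upward force held steady at about 11 N over the last readings, with about 5 N sideways. In the pictures no loose thing had visibly moved; part of the rule is hidden by the arm in both final views. The last state reading was at 8.5 s.
- **What disagreed:** The fingertips touch about 31 mm above the reported TCP (tool-centre point). I saw this in the cameras and confirmed it at first contact, and worked from the measured contact height after that. A state reading after the hand-in was refused, so the checks above are from just before it.

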